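# Clear the saw: open the offcut drum and push the offcut in

### The job

The small bench saw has been used and a wooden offcut still lies on its table. Turn the red bayonet lid of the offcut drum counter-clockwise until its lugs reach the slots, lift it off and stand it on the bench with its grip bar up, clear of the drum. Then push the offcut along the saw's fence, without lifting it off the table, until it drops over the table's end into the open drum; leave the other things on the bench where they are and let go of everything at the end.

Things in the scene. Friction and masses are not known exactly. Their poses are not given: they have to be found in the camera images.
- drum: dark steel offcut drum, fixed, 160 mm in diameter; origin at the centre of its underside on the bench, z up. Its neck is open on top: 104 mm wide inside, rim 112 mm above the bench, inner floor at 6 mm. Yellow marks on the shoulder at its +x and -x show the two entry slots of the neck's bayonet flange.
- lid: red bayonet lid, 138 mm across, about 140 g; origin at the centre of its skirt's lower edge (84 mm above the bench while on), z up. Lugs and yellow pointers on its +x and -x. Starts 0.65 to 1.15 rad clockwise (from above) of open, held down. Lifts straight off when its x is along the drum's x: from 0.2 rad short to a stop 0.07 rad past. Turns easily; 2 mm sideways, 3 mm upward play.
- lid_grip (a point): centre of the black grip bar on the lid, half-way up it, on the lid's axis 48 mm above the lid's origin; the bar is 80 mm long (along the lid's x), 14 mm thick (along its y) and 30 mm high, standing on the lid's flat top; same axes as the lid
- saw: small blue bench saw, fixed; origin on the bench. Table top 125 mm up, x -105 to 105, y -95 (outfeed edge, plain) to 105 mm; offcuts are pushed to its -y. Fence along y, 22 mm high, face at x -22 mm; its clamp block (x -54 to -14, y 107 to 134 mm) rises 23 mm over the table. Blade guard x 49 to 75, y -47 to 51 mm, 43 mm high. Lane between them 71 mm.
- table_edge (a point): point on the outfeed edge of the saw table's top, 18 mm from the fence face; an offcut lying along the fence is centred here, and the drum's axis is 78 mm beyond it, in the saw's -y direction; same axes as the saw
- offcut_centre (a point): centre of the dark wooden offcut, a flat bar 95 mm long (its y), 36 mm wide (its x) and 20 mm high, 40 to 85 g, loose, lying on the saw table between fence and blade guard, roughly along the fence. Its tail (+y) is cut square, its leading end (-y) mitred: 95 mm long on the fence side, 67 mm on the other.
- lay_spot (a point): middle of a clear patch of bench, 160 mm across, to the right of the drum; at bench height
- file_flat: needle file with a blue handle, 200 mm long, lying at the near right edge of the bench; bystander
- file_round: needle file with a red handle, 200 mm long, beside the other; bystander
- glue_bottle: white glue bottle with a red cap, 34 mm in diameter, 102 mm high; origin under it; bystander at the right
- polish_tin: round red polish tin, 68 mm in diameter, 20 mm high; origin under it; bystander at the right
- bear: carved bear, 85 mm long, 51 mm high; origin under it; bystander behind the saw and drum

How it is judged:
By the outcome, as a careful person would: the job done as asked, in the order asked, and still so for the second after the job is handed in, with the robot touching nothing.
It also fails if it takes over 58 s, if anything falls off the work surface, if the arm or the gripper's body presses on something with over 40 N, if the wrist force passes 120 N, or if a joint passes its speed limit or range.

### The arm

A 6-joint arm with a two-finger parallel gripper is mounted at the origin on a cart in front of the work surface, level with it; the furniture and walls round the work are solid. World frame = base frame: x ahead of the robot, y to its left, z up, the work surface at z = 0. Lengths are in mm, angles in rad, forces in N, time in s.
With the tool pointing down it reaches from about 275 to 750 mm from the base axis. Payload 10.2 kg.
Tool frame: the origin (TCP) lies at the very end of the fingers, on their centre line; the grasp point (between the pads) lies 19 mm behind it; z points along the fingers, y is the line along which they close (so a half turn about z gives the same grasp; the last joint's range is limited). The gripper opens to 85 mm and grips with 20 to 120 N. Pads are 22 mm wide; open, the fingers measure 114 mm over their backs; the gripper's body (76 mm by 85 mm) begins 54 mm behind the grasp point. The pads swing forward as they close: fully open they stand 13 mm farther back than shut.
Start: joints at [-1.49, 0.313, 1.498, -0, 1.331, -0.223], TCP at [157.04, -500.969, 231.294] pointing down, gripper open.
Joint ranges: [-2.94, 2.94], [-0.97, 2.17], [0.19, 2.56], [-1.23, 4.37], [0.02, 3.11], [-2.88, 2.88]. Speed limits (rad/s): [2.39, 2.39, 3.01, 3.14, 3.14, 3.14].

### API

Orientations are given as a unit quaternion [w, x, y, z].
In Python, from rig import ctrl, optics gives the robot as it stands. The module is installed in compiled form; this text tells all that it offers.
- The arm moves only by the shell command python3 -m handwheel 'ROWS' [FORCE]. ROWS is JSON, a list that holds one entry, the list of rows, each a list of 5 numbers: the gripper command: -1 is fully open, 1 is shut, values between are in proportion, then the shift along the world's x, y, z in units of 50 mm (1.0 is 50 mm), then the turn about the world's z in units of 8 degrees (1.0 is 8 degrees). In form: [[[gripper, tx, ty, tz, twist], ...]]. A call has 1 to 10 rows; each row shifts and turns the commanded pose from where the row before left it; what a row does not reach is not made up. A row lasts 1/10 s, in which the tool goes at most 50 mm and 8.59 degrees, less where a joint would pass 70% of its speed; a pose out of reach is approached as far as the arm can. A call is refused whole if a number of a shift passes 1 or a number of a turn 1, either way. A call with a gripper value outside its range is refused whole. The fingers move at their own pace and stop on an object; FORCE is the grip in N (left out, the last holds). Time passes only in rows, so rows that do not move let the fingers close. It gives the time, the measured TCP pose, the force, the opening and the grip force at its end, in the units of the state.
- ctrl.sense(): the state, without advancing time (a new reading comes with each control period).
- optics.capture(name): name is "scene" or "top"; returns a dict with "img" (400x640x3 uint8, blue, green, red), "K" (3x3 intrinsics, pixels), "dist_coeffs" ([k1, k2, p1, p2, k3] as OpenCV has them; the pictures are not rectified), "R" (3x3) and "t" (3): a world point X has camera coordinates R X + t. Camera axes: x right, y down, z forward; pixel columns grow to the right and rows downward; lengths in mm; the calibration is good to about 2 mm. A picture is of the moment at which its call begins. There is no depth.
- ctrl.finish_job(): hands the job in; it is judged then, once.
The state is a dict: "time_s": time; "joints": joint angles; "dq": joint speeds; "tau": joint torques, N m; "eef_pos": TCP position; "ee_rot": TCP orientation; "force": force on the tool from outside, world axes, zero at the start; "wrist_torque": the same for the moment, N m; "grip_width": opening from 0.0 (shut) to 1.0 (fully open); "grip_force": force on a finger pad.
Only numpy, scipy, OpenCV 4.12 (cv2) and the standard library are available. Lean on these libraries where they do the work, as an engineer would, in place of code of your own. Each camera call takes 0.05 s, during which the arm holds its last target. There are 200 camera calls.

## Working session

There is one attempt and no reset: what is moved stays moved. The work goes in short steps, Python scripts to look and compute and a shell command to move; the robot and the scene stay as the last step left them, time stands still between calls to the robot, and variables do not carry over. Pictures are saved under pics/ and viewed, at most 10 in all, crops included, and the job is handed in when it is done.

```bash
mkdir -p pics
python3 - <<'E'
from rig import ctrl, optics
import cv2,pickle
s=ctrl.sense(); print(s)
for n in("scene","top"):
    d=optics.capture(n); cv2.imwrite(f"pics/{n}0.png",d["img"]); pickle.dump(d,open(f"{n}0.pkl","wb"))
    print(n,d["K"],d["dist_coeffs"],d["R"],d["t"])
E
```

```text
{'time_s': 0.0, 'joints': array([-1.49043386e+00,  3.13460835e-01,  1.49848451e+00, -1.70949998e-05,
        1.33100102e+00, -2.23404596e-01]), 'dq': array([-1.06438778e-03,  4.28993314e-04, -9.23877276e-04, -3.30274384e-04,
       -4.04935491e-05,  5.39879989e-04]), 'tau': array([ 1.04781047e-03, -4.12268436e+01, -2.59739721e+01, -9.75913485e-05,
        4.13990580e-03, -1.50175970e-05]), 'eef_pos': array([ 156.99561563, -500.68738725,  230.71168359]), 'ee_rot': array([-6.75717270e-04,  9.88487318e-01,  1.51302225e-01,  4.00877620e-05]), 'force': array([-0.343006  , -0.31106392,  0.10245667]), 'wrist_torque': array([ 0.01232533, -0.0176768 ,  0.04049648]), 'grip_force': 0.0, 'grip_width': 1.0004632046186268}
scene [[433.7427941    0.         319.59410936]
 [  0.         433.7427941  192.9111466 ]
 [  0.           0.           1.        ]] [0.0010421 0.        0.        0.        0.       ] [[-0.8764349   0.48146641 -0.00720866]
 [ 0.4087948   0.73606956 -0.53952611]
 [-0.25445762 -0.47580637 -0.84193801]] [ 588.05382622  -66.2362109  1008.99074707]
top [[432.7648343    0.         322.08761256]
 [  0.         432.7648343  198.71564295]
 [  0.           0.           1.        ]] [0.00309905 0.         0.         0.         0.        ] [[ 0.02851945 -0.99957031 -0.00676982]
 [-0.99866328 -0.02820019 -0.04331751]
 [ 0.04310799  0.00799616 -0.99903842]] [-208.62643165  562.26475371 1028.85316755]
```

View pics/scene0.png

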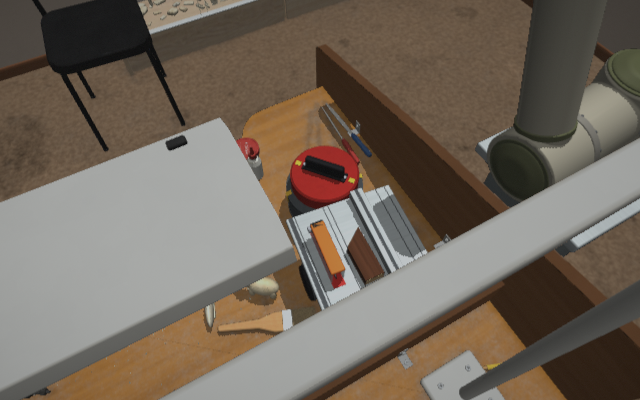

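View pics/top0.png

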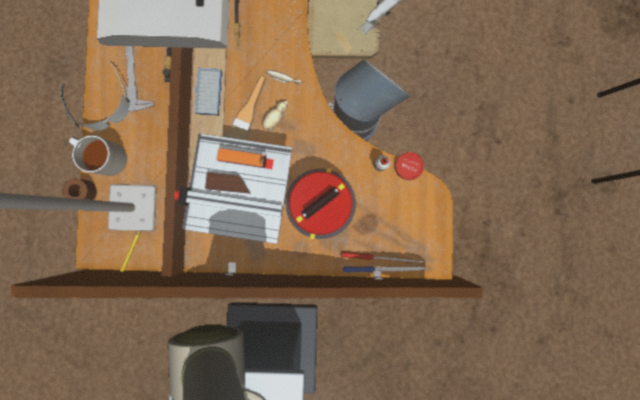

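The top view shows the saw at (238,188), the offcut at about (226,182), and the lid at (321,203) with its grip bar running from (302,218) to (342,187). The bottle is at (382,162), the tin at (409,166) and the files at (385,262). Next I'll measure these and take an enlarged crop.

```bash
cat > h.py <<'E'
import numpy as np,cv2,pickle
def ray(d,uv,z):
    p=cv2.undistortPoints(np.array([[uv]],float),d["K"],d["dist_coeffs"])[0,0]
    R,t=np.array(d["R"]),np.array(d["t"]); c=-R.T@t; v=R.T@np.array([p[0],p[1],1]); return c+v*(z-c[2])/v[2]
def proj(d,X):
    return cv2.projectPoints(np.array([X],float),cv2.Rodrigues(np.array(d["R"]))[0],np.array(d["t"]),d["K"],d["dist_coeffs"])[0][0,0]
def blobs(d,lo,hi,box,n=3,amin=15):
    hsv=cv2.cvtColor(d["img"],cv2.COLOR_BGR2HSV); m=cv2.inRange(hsv,lo,hi); k=np.zeros_like(m); x0,y0,x1,y1=box; k[y0:y1,x0:x1]=255; m&=k
    c=cv2.findContours(m,cv2.RETR_EXTERNAL,cv2.CHAIN_APPROX_NONE)[0]
    return sorted([x for x in c if cv2.contourArea(x)>=amin],key=cv2.contourArea)[::-1][:n]
E
python3 - <<'E'
from h import *
d=pickle.load(open("top0.pkl","rb")); im=d["img"]
cv2.imwrite("pics/c0.png",cv2.resize(im[125:250,175:375],None,fx=4,fy=4,interpolation=cv2.INTER_CUBIC))
s=pickle.load(open("scene0.pkl","rb"))["img"]
cv2.imwrite("pics/c1.png",cv2.resize(s[130:290,270:470],None,fx=4,fy=3.75,interpolation=cv2.INTER_CUBIC))
for nm,lo,hi,z in [("red",(0,150,60),(8,255,255),124),("red2",(172,150,60),(180,255,255),124),("black",(0,0,0),(180,255,45),147),("yellow",(22,120,120),(35,255,255),117)]:
    for c in blobs(d,lo,hi,(280,160,365,245),5,3):
        (u,v),(w,h),a=cv2.minAreaRect(c); print(nm,cv2.contourArea(c),round(u,1),round(v,1),w,h,a,ray(d,(u,v),z).round(1))
for c in blobs(d,(0,60,20),(15,200,110),(195,160,255,205),3):
    print("wood",cv2.contourArea(c),cv2.minAreaRect(c),[ (p[0].tolist(),ray(d,p[0],145).round(0)[:2].tolist()) for p in cv2.approxPolyDP(c,2,True)])
E
```

```text
red 2979.5 320.0 202.5 61.0 62.0 90.0 [ 554.9 -189.2  124. ]
yellow 15.0 312.0 236.0 4.0 4.0 90.0 [ 482.5 -174.   117. ]
yellow 13.0 299.0 219.0 4.0 4.0 90.0 [ 518.2 -144.9  117. ]
yellow 11.5 340.8 186.8 3.535533905029297 4.242640495300293 45.0 [ 590.4 -233.   117. ]
wood 520.5 ((227.1134796142578, 182.05844116210938), (41.28936004638672, 15.54869270324707), 5.440332412719727) [([208, 173], [610.0, 48.0]), ([208, 188], [578.0, 47.0]), ([247, 191], [574.0, -36.0]), ([240, 178], [601.0, -20.0]), ([235, 175], [607.0, -9.0])]
```

View pics/c0.png

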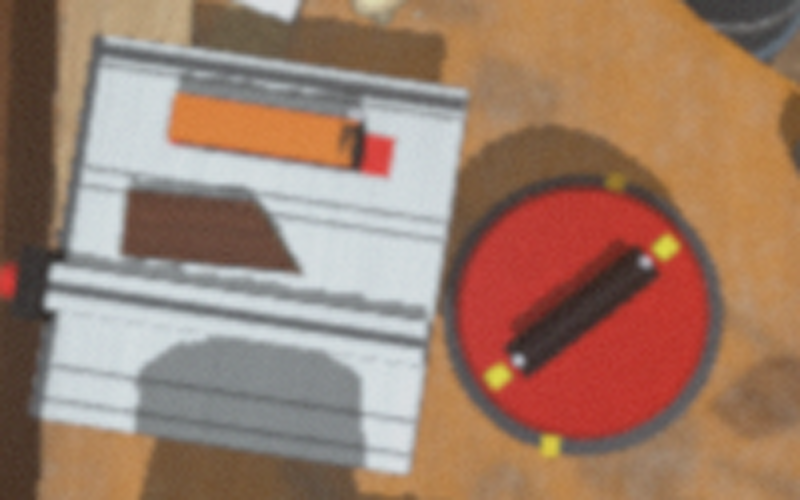

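View pics/c1.png

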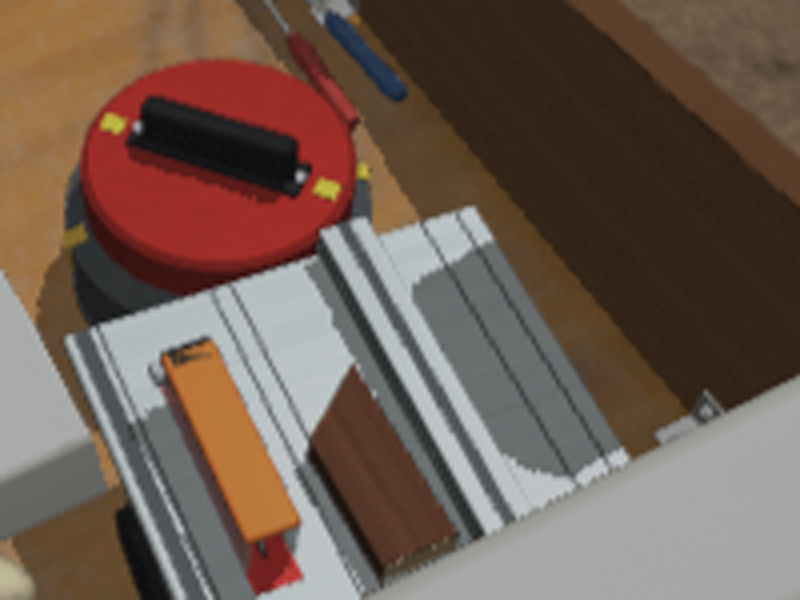

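The crops show the lid pointers at (341.4,186.6) and (299.4,218.9). The drum marks are at (328.9,170.2) and (312.6,236.1), and the saw table corners are clear in the top crop. Now I'll turn these pixels into positions.

Run:
```python
from h import *
T=pickle.load(open("top0.pkl","rb"));S=pickle.load(open("scene0.pkl","rb"))
c=lambda x,y:(175+(x+.5)/4-.5,125+(y+.5)/4-.5)
s=lambda x,y:(270+(x+.5)/4-.5,130+(y+.5)/3.75-.5)
a,b=ray(T,c(666,247),117.),ray(T,c(498,376),117.)
print("lid top",a,b,(a+b)/2,np.degrees(np.arctan2(*(a-b)[[1,0]])),np.linalg.norm(a-b))
a,b=ray(S,s(113,124),117.),ray(S,s(327,188),117.)
print("lid scene",a,b,(a+b)/2,np.degrees(np.arctan2(*(a-b)[[1,0]])),np.linalg.norm(a-b))
for z in (80,):
    a,b=ray(T,c(616,181),z),ray(T,c(551,445),z); print("drum",z,(a+b)/2,np.degrees(np.arctan2(*(a-b)[[1,0]])),np.linalg.norm(a-b))
    a,b=ray(S,s(75,237),z),ray(S,s(364,172),z); print("drum S",z,(a+b)/2,np.degrees(np.arctan2(*(a-b)[[1,0]])),np.linalg.norm(a-b))
C=[ray(T,c(*p),125)[:2] for p in((98,38),(467,92),(410,472),(35,417))]
print("saw",np.round(C),[np.degrees(np.arctan2(*(C[i]-C[j])[[1,0]])) for i,j in((0,1),(3,2),(1,2),(0,3))])
m=np.mean(C,0); print(m)
print("table corners in scene",[ray(S,s(*p),125).round(0)[:2] for p in((68,338),(478,208),(625,460))])
for n,p in (("tail+x",(126,187)),("tail-x",(122,255)),("tip",(301,271)),("short",(250,190))): print(n,ray(T,c(*p),145).round(1))
for n,p,z in (("bottle",(382,162),100),("tin",(409,166),20),("redhandle",(342,255),5),("redtip",(424,262),3),("bench R",(452,230),0)): print(n,ray(T,p,z).round(0))
print("spot guess",[proj(T,x) for x in((540,-370,0),)])
```

```text
lid top [ 591.25923353 -233.81270859  117.        ] [ 519.05375342 -145.16372288  117.        ] [ 555.15649348 -189.48821573  117.        ] -50.836841668192655 114.33404578004424
lid scene [ 590.78872207 -234.86949995  117.        ] [ 518.28581857 -147.03378293  117.        ] [ 554.53727032 -190.95164144  117.        ] -50.46245327956327 113.89374083646297
drum 80 [ 555.7972799  -189.89318609   80.        ] -12.183339261833805 152.62458481693028
drum S 80 [ 556.22934004 -184.91005193   80.        ] -12.961731391381415 154.01294754835243
saw [[ 695.   76.]
 [ 671. -124.]
 [ 467. -100.]
 [ 490.  101.]] [np.float64(83.21240310724743), np.float64(83.34398539673371), np.float64(-6.6785228659018525), np.float64(-7.064656484884897)]
[580.77893473 -11.86865279]
table corners in scene [array([ 670., -124.]), array([465., -97.]), array([487.,  52.])]
tail+x [612.9  51.9 145. ]
tail-x [577.   52.6 145. ]
tip [571.2 -41.8 145. ]
short [613.1 -13.4 145. ]
bottle [ 649. -323.  100.]
tin [ 652. -398.   20.]
redhandle [ 434. -244.    5.]
redtip [ 423. -442.    3.]
bench R [ 502. -509.    0.]
spot guess [array([394.94476552, 212.50231168])]
```

```bash
python3 -m handwheel '[[[-1,0.66,0.52,0,-0.71],[-1,0.66,0.52,0,-0.71],[-1,0.66,0.52,0,-0.71],[-1,0.66,0.52,0,-0.71],[-1,0.66,0.52,0,-0.71],[-1,0.66,0.52,0,-0.71],[-1,0.66,0.52,0,-0.71],[-1,0.66,0.52,0,-0.71],[-1,0.66,0.52,0,-0.71],[-1,0.66,0.52,0,-0.71]]]' 40
python3 -m handwheel '[[[-1,0.66,0.52,0,-0.71],[-1,0.66,0.52,0,-0.71],[-1,0,0,0,0],[-1,0,0,0,0],[-1,0,0,0,0]]]'
cat >> h.py <<'E'
def st():
    from rig import ctrl
    s=ctrl.sense(); w,x,y,z=s["ee_rot"]; yaw=np.degrees(np.arctan2(2*(x*y+w*z),1-2*(y*y+z*z)))
    print("t",round(s["time_s"],2),"pos",s["eef_pos"].round(1),"yaw",yaw.round(1),"F",s["force"].round(1),"w",round(s["grip_width"],3),"gf",round(s["grip_force"],1),"q",s["joints"].round(2)); return s
E
python3 -c "from h import *; st()"
```

```text
time_s: 1.1
eef_pos: [488.1, -239.6, 231.0]
ee_rot: [-0.0, 0.941, -0.339, -0.0]
force: [-0.7, -0.4, 1.1]
grip_width: 1.001
grip_force: 0.0
time_s: 1.6
eef_pos: [552.5, -189.5, 231.1]
ee_rot: [0.0, 0.903, -0.429, -0.0]
force: [-0.5, 0.4, -0.2]
grip_width: 0.999
grip_force: 0.0
t 1.6 pos [ 552.5 -189.5  231.1] yaw -50.8 F [-0.5  0.4 -0.2] w 0.999 gf 0.0 q [-0.53  0.44  1.31 -0.    1.39  1.93]
```

```bash
python3 -m handwheel '[[[-1,0.05,-0.01,-0.4,0],[-1,0,0,-0.4,0],[-1,0,0,-0.4,0],[-1,0,0,-0.4,0],[-1,0,0,-0.3,0],[-1,0,0,-0.2,0],[-1,0,0,-0.08,0],[-1,0,0,0,0]]]'; python3 -m handwheel '[[[1,0,0,0,0],[1,0,0,0,0],[1,0,0,0,0],[1,0,0,0,0],[1,0,0,0,0],[1,0,0,0,0],[1,0,0,0,0],[1,0,0,0,0]]]' 40; python3 -c "from h import *; st()"
```

```text
time_s: 2.4
eef_pos: [555.3, -189.9, 122.4]
ee_rot: [0.0, 0.903, -0.429, -0.0]
force: [-0.5, 0.2, 0.7]
grip_width: 0.998
grip_force: 0.0
time_s: 3.2
eef_pos: [555.7, -189.5, 122.6]
ee_rot: [-0.0, 0.904, -0.429, 0.0]
force: [0.2, 1.0, 2.8]
grip_width: 0.158
grip_force: 40.2
t 3.2 pos [ 555.7 -189.5  122.6] yaw -50.8 F [0.2 1.  2.8] w 0.158 gf 40.2 q [-0.53  0.55  1.44  0.    1.15  1.93]
```

```bash
python3 -m handwheel '[[[1,0,0,0,0.45],[1,0,0,0,0.45],[1,0,0,0,0.45],[1,0,0,0,0.45],[1,0,0,0,0.45],[1,0,0,0,0.45],[1,0,0,0,0.45],[1,0,0,0,0.45],[1,0,0,0,0.45],[1,0,0,0,0.45]]]'; python3 -m handwheel '[[[1,0,0,0,0],[1,0,0,0,0],[1,0,0,0,0]]]';python3 -c "from h import *; print(st()['wrist_torque'])"
```

```text
time_s: 4.2
eef_pos: [555.7, -189.6, 122.5]
ee_rot: [0.0, 0.992, -0.127, 0.0]
force: [0.8, -0.2, 3.0]
grip_width: 0.157
grip_force: 40.2
time_s: 4.5
eef_pos: [555.7, -189.6, 122.6]
ee_rot: [0.0, 0.992, -0.129, 0.0]
force: [0.6, -0.4, 4.9]
grip_width: 0.155
grip_force: 40.4
t 4.5 pos [ 555.7 -189.6  122.6] yaw -14.8 F [ 0.6 -0.4  4.9] w 0.155 gf 40.4 q [-0.53  0.55  1.44 -0.    1.15  1.3 ]
[-0.04862649  0.04643175  0.12355697]
```

Turned freely. Now a careful lift.

```bash
python3 -m handwheel '[[[1,0,0,0.08,0],[1,0,0,0.08,0],[1,0,0,0.08,0],[1,0,0,0,0]]]'; python3 -m handwheel '[[[1,0,0,0.1,0],[1,0,0,0.1,0],[1,0,0,0.1,0],[1,0,0,0,0],[1,0,0,0,0]]]'; python3 -c "from h import *; st()"
```

```text
time_s: 4.9
eef_pos: [555.7, -189.5, 134.8]
ee_rot: [0.0, 0.992, -0.128, 0.0]
force: [-0.5, -0.6, -1.5]
grip_width: 0.153
grip_force: 39.6
time_s: 5.4
eef_pos: [555.5, -189.5, 149.4]
ee_rot: [0.0, 0.992, -0.128, 0.0]
force: [-0.2, -0.0, -0.6]
grip_width: 0.154
grip_force: 39.6
t 5.4 pos [ 555.5 -189.5  149.4] yaw -14.8 F [-0.2 -0.  -0.6] w 0.154 gf 39.6 q [-0.53  0.52  1.42  0.    1.21  1.3 ]
```

```bash
python3 -m handwheel '[[[1,0,0,0.3,0],[1,0,0,0.3,0],[1,0,0,0.3,0],[1,-0.08,-0.6,0,0],[1,-0.08,-0.6,0,0],[1,-0.08,-0.6,0,0],[1,-0.08,-0.6,0,0],[1,-0.08,-0.6,0,0],[1,-0.06,-0.58,0,0],[1,0,0,0,0]]]'; python3 -m handwheel '[[[1,0,0,-0.5,0],[1,0,0,-0.5,0],[1,0,0,-0.5,0],[1,0,0,-0.5,0],[1,0,0,-0.4,0],[1,0,0,-0.3,0],[1,0,0,0,0],[1,0,0,0,0]]]'; python3 -c "
from h import *; st()
from rig import optics
d=optics.capture('top'); cv2.imwrite('pics/top1.png',d['img']); d=optics.capture('scene'); cv2.imwrite('pics/sc1.png',d['img'])"
```

```text
time_s: 6.4
eef_pos: [531.4, -371.6, 193.4]
ee_rot: [0.0, 0.991, -0.13, -0.0]
force: [-0.0, 0.1, -1.6]
grip_width: 0.155
grip_force: 39.6
time_s: 7.2
eef_pos: [532.9, -368.5, 60.0]
ee_rot: [0.0, 0.992, -0.128, 0.0]
force: [0.4, 0.0, -1.0]
grip_width: 0.156
grip_force: 39.6
t 7.2 pos [ 532.9 -368.5   60. ] yaw -14.7 F [ 0.4  0.  -1. ] w 0.156 gf 39.6 q [-0.79  0.74  1.28  0.    1.12  1.04]
```

View pics/sc1.png

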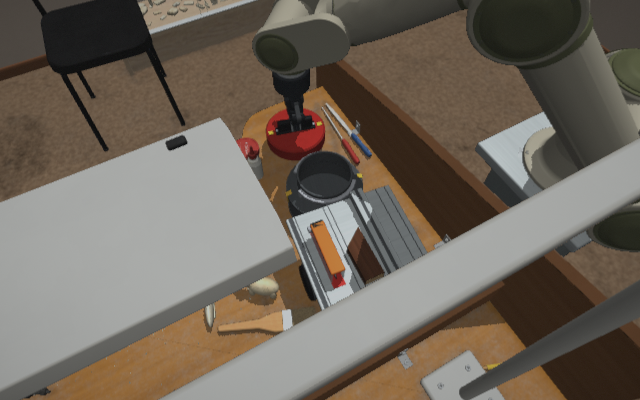

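The lid is in the gripper at (296,130), upright over the clear patch and away from the files and bottle, and the drum at (325,178) is open. Next I set the lid down.

```bash
python3 -m handwheel '[[[1,0,0,-0.2,0],[1,0,0,-0.1,0],[1,0,0,-0.05,0],[1,0,0,-0.05,0],[1,0,0,-0.03,0],[1,0,0,0,0],[1,0,0,0,0]]]'
```

```text
time_s: 8.0
eef_pos: [532.6, -368.5, 38.5]
ee_rot: [0.0, 0.992, -0.128, 0.0]
force: [-3.2, 2.2, 5.6]
grip_width: 0.156
grip_force: 40.6
```

```bash
python3 -m handwheel '[[[0.4,0,0,0,0],[0.2,0,0,0,0],[0,0,0,0,0],[-0.4,0,0,0,0],[-0.4,0,0,0,0],[-0.4,0,0,0,0]]]'; python3 -m handwheel '[[[-0.4,0,0,0.3,0],[-0.4,0,0,0.6,0],[-0.4,0,0,0.8,0],[-0.4,0,0,0.9,0],[-0.4,0,0,0.9,0],[-0.4,0,0,0.5,0],[0,0,0,0,0],[1,0,0,0,0]]]'; python3 -c "from h import *; st()"
```

```text
time_s: 8.6
eef_pos: [532.5, -368.5, 37.8]
ee_rot: [-0.0, 0.992, -0.128, -0.0]
force: [-0.4, 0.4, -0.6]
grip_width: 0.704
grip_force: 0.0
time_s: 9.4
eef_pos: [532.4, -368.3, 238.3]
ee_rot: [0.0, 0.992, -0.128, 0.0]
force: [-0.1, -1.0, -0.8]
grip_width: 0.374
grip_force: 0.0
t 9.4 pos [ 532.4 -368.3  238.3] yaw -14.8 F [-0.1 -1.  -0.8] w 0.374 gf 0.0 q [-0.79  0.59  1.07  0.    1.49  1.04]
```

```bash
python3 -m handwheel '[[[1,0.09,0.63,0,0.875],[1,0.09,0.63,0,0.875],[1,0.09,0.63,0,0.875],[1,0.09,0.63,0,0.875],[1,0.09,0.63,0,0.875],[1,0.09,0.63,0,0.875],[1,0.09,0.63,0,0.875]]]'; python3 -m handwheel '[[[1,0.09,0.63,0,0.875],[1,0.09,0.63,0,0.875],[1,0.09,0.63,0,0.875],[1,0.09,0.63,0,0.875],[1,0.09,0.63,0,0.875],[1,0.09,0.63,0,0.875],[1,0.09,0.63,0,0.875],[1,0,0,0,0],[1,0,0,0,0]]]'; python3 -c "
from h import *; st()
from rig import optics
d=optics.capture('top'); pickle.dump(d,open('t2.pkl','wb')); cv2.imwrite('pics/top2.png',cv2.resize(d['img'][120:285,175:455],None,fx=2.8,fy=2.8,interpolation=cv2.INTER_CUBIC))"
```

```text
time_s: 10.1
eef_pos: [563.5, -146.4, 236.5]
ee_rot: [-0.001, 0.955, 0.297, -0.001]
force: [-0.5, 0.7, 0.3]
grip_width: 0.003
grip_force: 0.0
time_s: 11.0
eef_pos: [595.0, 72.8, 236.6]
ee_rot: [-0.001, 0.748, 0.664, -0.001]
force: [-0.5, -0.7, -0.4]
grip_width: -0.0
grip_force: 0.0
t 11.0 pos [595.   72.8 236.6] yaw 83.2 F [-0.5 -0.7 -0.4] w -0.0 gf 0.0 q [-0.07  0.48  1.25 -0.    1.42  0.04]
```

View pics/top2.png

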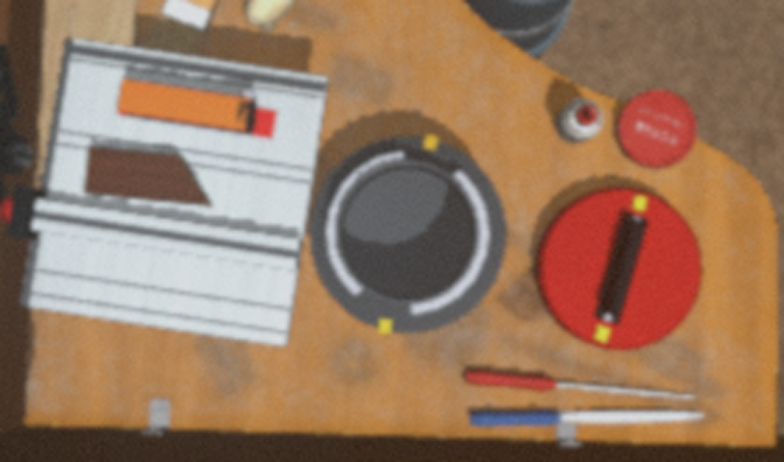

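The lid stands with its bar up at crop (620,265), clear of the drum (410,232) and the other things. The offcut is unmoved, with its tail at (87,170) and its tip at (210,204). The fingers are just behind the tail, so I go down.

```bash
python3 -m handwheel '[[[1,0.05,0.05,-0.4,0],[1,0,0,-0.4,0],[1,0,0,-0.4,0],[1,0,0,-0.4,0],[1,0,0,-0.3,0],[1,0,0,-0.23,0],[1,0,0,0,0],[1,0,0,0,0]]]'; python3 -c "
from h import *; st()"
```

```text
time_s: 11.85
eef_pos: [598.2, 74.6, 131.7]
ee_rot: [0.0, 0.748, 0.664, 0.0]
force: [0.9, -0.4, 0.2]
grip_width: 0.002
grip_force: 0.0
t 11.85 pos [598.2  74.6 131.7] yaw 83.2 F [ 0.9 -0.4  0.2] w 0.002 gf 0.0 q [-0.07  0.57  1.38 -0.    1.19  0.05]
```

```bash
python3 -m handwheel '[[[1,-0.024,-0.2,0,0],[1,-0.012,-0.1,0,0],[1,-0.012,-0.1,0,0],[1,-0.058,-0.195,0,0],[1,-0.058,-0.195,0,0],[1,-0.058,-0.195,0,0],[1,-0.058,-0.195,0,0],[1,-0.058,-0.195,0,0],[1,0,0,0,0]]]';  python3 -c "
from h import *; st()
from rig import optics
d=optics.capture('top'); pickle.dump(d,open('t3.pkl','wb')); a=d['img'][130:250,180:360]; cv2.imwrite('pics/top3.png',cv2.resize(a,None,fx=2.2,fy=3,interpolation=cv2.INTER_CUBIC))
d=optics.capture('scene'); pickle.dump(d,open('s3.pkl','wb')); b=d['img'][140:290,260:440]; cv2.imwrite('pics/both3.png',np.hstack([cv2.resize(a,(396,360)),cv2.resize(b,(396,360))]))"
```

```text
time_s: 12.75
eef_pos: [580.9, 4.9, 131.3]
ee_rot: [0.0, 0.748, 0.664, -0.0]
force: [0.1, 0.4, -0.1]
grip_width: 0.003
grip_force: 0.0
t 12.75 pos [580.9   4.9 131.3] yaw 83.2 F [ 0.1  0.4 -0.1] w 0.003 gf 0.0 q [-0.19  0.53  1.46 -0.    1.16 -0.07]
```

View pics/both3.png

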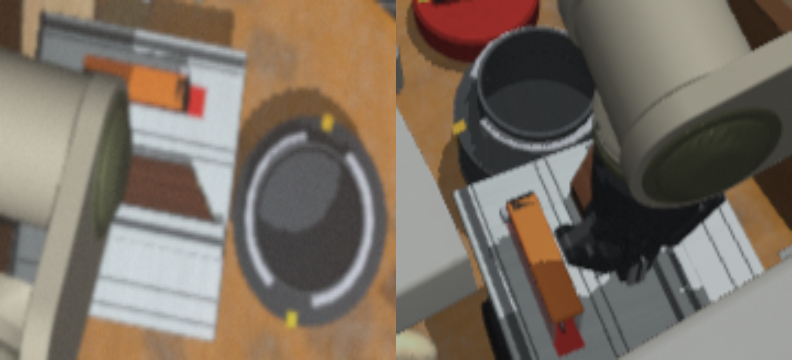

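The picture shows the offcut ahead of the fingers at the fence, with its tip near left-panel (217,219), just short of the table edge. I'll compute the gap to the fence.

```bash
python3 -c "
from h import *
d=pickle.load(open('t3.pkl','rb'))
R=np.array([[.993,-.118],[.118,.993]])
for c in blobs(d,(0,60,20),(15,200,110),(232,175,285,210),2):
    for p in cv2.approxPolyDP(c,1.5,True): print(p[0],(R@(ray(d,p[0],145)[:2]-[580.2,-16.9])).round(1))
"
```

```text
[239 183] [10.2 -0.1]
[235 196] [-18.1   4. ]
[275 202] [-18.2 -81. ]
[266 186] [ 12.2 -57.2]
```

```bash
python3 -m handwheel '[[[1,-0.036,-0.197,0,0],[1,-0.036,-0.197,0,0],[1,-0.036,-0.197,0,0],[1,-0.036,-0.197,0,0],[1,-0.024,-0.2,0,0],[1,-0.024,-0.2,0,0],[1,-0.024,-0.2,0,0],[1,-0.024,-0.2,0,0],[1,-0.024,-0.2,0,0],[1,-0.024,-0.2,0,0]]]';python3 -m handwheel '[[[1,-0.024,-0.2,0,0],[1,-0.024,-0.2,0,0],[1,-0.024,-0.2,0,0],[1,0,0,0,0],[1,0,0,0,0]]]';  python3 -c "
from h import *; st()
from rig import optics
d=optics.capture('top'); a=d['img'][130:250,180:360]
d=optics.capture('scene'); b=d['img'][110:290,250:430]; cv2.imwrite('pics/both4.png',np.hstack([cv2.resize(a,(396,360)),cv2.resize(b,(396,396))[:360]]))"
```

```text
time_s: 13.85
eef_pos: [566.6, -94.0, 131.3]
ee_rot: [0.0, 0.748, 0.664, -0.0]
force: [-0.4, 0.2, 0.4]
grip_width: 0.002
grip_force: 0.0
time_s: 14.35
eef_pos: [563.1, -123.2, 131.2]
ee_rot: [-0.0, 0.748, 0.664, 0.0]
force: [-0.3, 0.3, -0.0]
grip_width: 0.005
grip_force: 0.0
t 14.35 pos [ 563.1 -123.2  131.2] yaw 83.2 F [-0.3  0.3 -0. ] w 0.005 gf 0.0 q [-0.42  0.52  1.47  0.    1.15 -0.3 ]
```

View pics/both4.png

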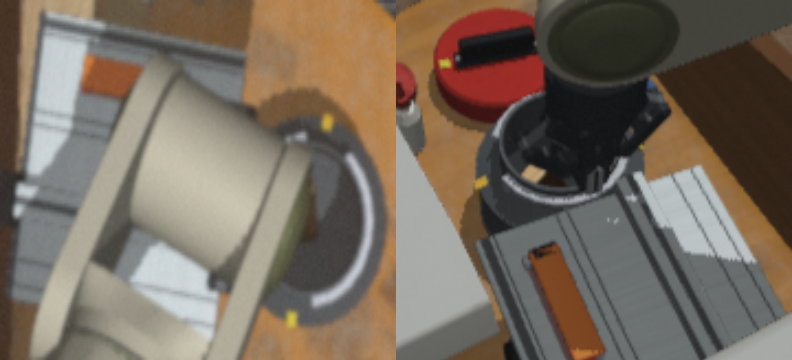

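The offcut's end grain shows inside the drum at right-panel (535,175), and the table is empty. I'll raise the arm, move clear and check.

```bash
python3 -m handwheel '[[[1,0,0,0.4,0],[1,0,0,0.6,0],[1,0,0,0.8,0],[1,0,0,0.6,0],[0,0,0.6,0.3,0],[-1,0,0.8,0,0],[-1,0,0.8,0,0],[-1,0,0.8,0,0],[-1,0,0.8,0,0],[-1,0,0,0,0]]]';  python3 -m handwheel '[[[-1,0,0,0,0],[-1,0,0,0,0],[-1,0,0,0,0]]]'; python3 -c "
from h import *; st()
from rig import optics
d=optics.capture('top'); a=d['img'][120:285,235:455]
d=optics.capture('scene'); b=d['img'][100:265,230:450]; cv2.imwrite('pics/both5.png',np.hstack([cv2.resize(a,(396,297)),cv2.resize(b,(396,297))]))"
```

```text
time_s: 15.45
eef_pos: [562.6, 71.4, 266.5]
ee_rot: [-0.0, 0.746, 0.666, 0.0]
force: [-0.5, 0.2, 0.4]
grip_width: 0.994
grip_force: 0.0
time_s: 15.75
eef_pos: [563.2, 66.0, 266.2]
ee_rot: [-0.0, 0.748, 0.664, -0.0]
force: [0.4, -0.8, 0.7]
grip_width: 1.001
grip_force: 0.0
t 15.75 pos [563.2  66.  266.2] yaw 83.2 F [ 0.4 -0.8  0.7] w 1.001 gf 0.0 q [-0.09  0.39  1.31 -0.    1.45  0.03]
```

View pics/both5.png

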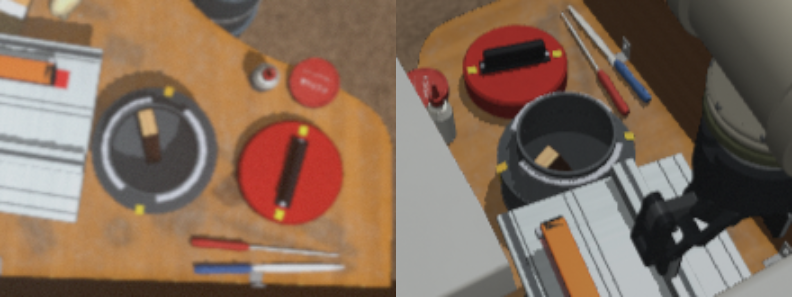

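The offcut lies inside the drum at left-panel (149,135), the lid stands bar-up at (290,172), and the bystanders are undisturbed. The gripper is open and clear.

```bash
python3 -c "
from rig import ctrl
print(ctrl.finish_job())"
```

```text
the job is handed in; nothing more can be done
None
```

I turned the lid open, lifted it off and stood it bar-up on the clear patch of bench, then pushed the offcut along the fence into the open drum; the gripper is open and clear, and I handed the job in at about 16 s.

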